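# Scrape sherds off a hand shovel into the empty tray

### The arm

A 6-joint arm with a two-finger parallel gripper is mounted at the origin on the work surface; the furniture and walls round the work are solid. World frame = base frame: x ahead of the robot, y to its left, z up, the work surface at z = 0. Lengths are in m, angles in degrees, forces in N, time in s.
With the tool pointing down it reaches from about 0.3 to 1 m from the base axis. Payload 5.1 kg.
Tool frame: the origin (TCP) lies midway between the tips of the shut fingers; the grasp point (between the pads) lies 19 mm behind it; z points along the fingers, y is the line along which they close (so a half turn about z gives the same grasp; the last joint's range is limited). The gripper opens to 95 mm and grips with 3 to 60 N. Pads are 20 mm wide; open, the fingers measure 119 mm over their backs; the gripper's body (75 mm by 180 mm) begins 59 mm behind the grasp point.
Start: joints at [-4.733, 7.093, 94.555, -0, 78.352, -4.733], TCP at [0.65, -0, 0.215] pointing down, gripper open.
Joint ranges: [-149.61, 149.61], [-58.7, 133.49], [1.44, 155.28], [-77.14, 257.14], [18.33, 153.61], [-166.67, 166.67]. Speed limits (degrees/s): [147.25, 147.25, 180, 180, 180, 180].

### API

Orientations are given as a 3x3 rotation matrix whose columns are the frame's x, y, z axes.
In Python, from rig import ctrl, effector, kinematics, get_image, camera_model, order, status gives the robot as it stands. The module is installed in compiled form; this text tells all that it offers. Calls block until the motion is done:
- ctrl.move_ptp(position, orientation): joint-space move of the TCP to a pose.
- ctrl.movel(position, frame=None, speed=0.15): straight line of the TCP; frame=None keeps the orientation; speed is the mean speed in m/s.
- ctrl.goto_joints(angles): joint-space move.
- effector.gripper_to(opening, newtons=None): opening from 0.0 (shut) to 1.0 (fully open); newtons is the grip in N (None keeps the last); returns when the fingers have stopped.
- ctrl.dwell(seconds).
- kinematics.solve_ik(position, orientation): joint angles nearest the present ones, or None.
- get_image(name): name is "scene" or "side" or "wrist"; returns the picture (400x640x3 uint8, blue, green, red); there is no depth.
- camera_model(name): a dict with "fovy" (degrees; the focal length in pixels is half the picture's height over the tangent of half this angle, whatever the lens; pixels are square), "cx", "cy" (the principal point, pixels), "T" (4x4, takes a point from camera to world coordinates); the wrist camera has in their place "tool_from_camera" (4x4, takes a point from camera to tool coordinates, whose origin is the TCP and whose axes are the flange's). Camera axes: x right, y down, z forward; pixel columns grow to the right and rows downward; lengths in m; the calibration is good to about 2 mm. A picture is of the moment at which its call begins: read the wrist's pose just before it. camera_model takes no time and is no camera call.
A pose or a line that the arm cannot do raises ctrl.MotionError and nothing moves.
- order.finish_job(): hands the job in; it is judged then, once.
Readings, each from a call of its own:
- status.read_t(): time.
- status.read_joints(): joint angles.
- status.read_qd(): joint speeds.
- status.read_joint_torque(): joint torques, N m.
- status.read_ee_pos(): TCP position.
- status.read_ee_rot(): TCP orientation.
- status.read_wrist_force(): force on the tool from outside, world axes, zero at the start.
- status.read_ft_torque(): the same for the moment, N m.
- status.read_opening(): opening from 0.0 (shut) to 1.0 (fully open).
- status.read_grip_force(): force on a finger pad.
Only numpy, scipy, OpenCV 4.12 (cv2) and the standard library are available. Lean on these libraries where they do the work, as an engineer would, in place of code of your own. Each camera call takes 0.05 s, during which the arm holds its last target. There are 200 camera calls.

### The job

Carry the three potsherds on the flat hand shovel, without spilling any, to the empty one of the two white trays. Set the shovel's front edge on the tray's low front rim, tip it up with the edge on the rim and scrape the sherds off over that rim, staying there until all three lie in the tray, without shoving the tray away. Then lay the empty shovel flat on the bench, right way up, and leave the other tray, its sherds and everything else as they are.

Things in the scene. Friction and masses are not known exactly. Their poses are not given: they have to be found in the camera images.
- shovel: Loose steel hand shovel, 0.27 kg, flat on the bench, three sherds on it. Origin: underside of the blade, middle; x to the open edge, z up. Blade 90 mm wide, x -50 to +61.5, 2 mm thick, sides 10 mm and back wall 16 mm high, no front wall. Wooden handle 22 mm wide, z 30 to 54 mm, x -191 to -86, parallel to the blade, free beneath. Sherds slide when it is tilted 25 to 37 degrees.
- shovel_lip (a point): Middle of the blade's open front edge, on its underside: (61.5, 0, 0) mm in the shovel's frame.
- shovel_grip (a point): Where to grip the wooden handle, in the middle of its section: (-118, 0, 42) mm in the shovel's frame. The loaded shovel balances near x = -25 mm, so it is nose-heavy here: grip firmly (40 N).
- tray_empty: The empty one of two identical loose white stoneware trays, 0.65 kg, 150 mm (x) by 130 mm (y), walls and floor 5 mm thick, 120 mm wide inside. Origin: centre of its underside; z up. Three walls are 34 mm high; the front wall, on its -x side, is cut down to 18 mm, and the side walls slope down to it over 20 mm.
- tray_empty_rim (a point): Middle of the top of the low front rim of the empty tray: (-72.5, 0, 18) mm in the tray's frame. The rim runs along the tray's y, x points into the tray.
- tray_used: The other tray, of the same make and with the same frame, already holding two sherds (about 30 and 45 mm), which ride in it; to be left alone.
- sherd_a: Flat potsherd 32 x 35 x 7 mm, 0.03 kg, on the shovel's blade at the start. Origin: middle of its underside.
- sherd_e: Flat potsherd 30 x 42 x 8 mm, 0.03 kg, on the shovel's blade at the start. Origin: middle of its underside.
- sherd_f: Flat potsherd 41 x 47 x 8 mm, 0.03 kg, on the shovel's blade at the start, behind the other two. Origin: middle of its underside.
- fine_brush: Thin brush, 159 mm long, 6 mm thick, lying on the bench; a bystander.
- tweezers: Steel tweezers, 125 mm long, 8 mm high, lying on the bench; a bystander.
Mind the look-alikes: they are no part of the job. Leave any orange look-alike of the tray_empty alone.

How it is judged (in metres and radians):
On the way, in this order (a step that is already met when the one before it is completed fails the run):
1. the shovel is off the bench with all three sherds on its blade (height (world z) of shovel_lip above 0.012 m and x of sherd_a in the frame of shovel between -0.052 and 0.062 m and y of sherd_a in the frame of shovel between -0.05 and 0.05 m and z of sherd_a in the frame of shovel between -0.004 and 0.02 m and x of sherd_e in the frame of shovel between -0.052 and 0.062 m and y of sherd_e in the frame of shovel between -0.05 and 0.05 m and z of sherd_e in the frame of shovel between -0.004 and 0.02 m and x of sherd_f in the frame of shovel between -0.052 and 0.062 m and y of sherd_f in the frame of shovel between -0.05 and 0.05 m and z of sherd_f in the frame of shovel between -0.004 and 0.02 m), for 0.2 s.
2. the shovel's front edge rests on the low front rim of the empty tray, all three sherds still on the blade (x of shovel_lip in the frame of tray_empty_rim between -0.004 and 0.05 m and y of shovel_lip in the frame of tray_empty_rim between -0.03 and 0.03 m and z of shovel_lip in the frame of tray_empty_rim between -0.03 and 0.012 m and contact force between shovel and tray_empty above 0.3 N and x of sherd_a in the frame of shovel between -0.052 and 0.062 m and y of sherd_a in the frame of shovel between -0.05 and 0.05 m and z of sherd_a in the frame of shovel between -0.004 and 0.02 m and x of sherd_e in the frame of shovel between -0.052 and 0.062 m and y of sherd_e in the frame of shovel between -0.05 and 0.05 m and z of sherd_e in the frame of shovel between -0.004 and 0.02 m and x of sherd_f in the frame of shovel between -0.052 and 0.062 m and y of sherd_f in the frame of shovel between -0.05 and 0.05 m and z of sherd_f in the frame of shovel between -0.004 and 0.02 m), for 0.1 s.
3. the shovel is tipped nose down by more than 0.3 rad with its edge on that rim (x of shovel_lip in the frame of tray_empty_rim between -0.004 and 0.05 m and y of shovel_lip in the frame of tray_empty_rim between -0.03 and 0.03 m and z of shovel_lip in the frame of tray_empty_rim between -0.03 and 0.012 m and contact force between shovel and tray_empty above 0.3 N and angle between shovel's own z axis and vertical above 0.3 rad), for 0.05 s.
4. all three sherds are in the empty tray before the shovel's edge has left the rim by more than about 3 cm (x of shovel_lip in the frame of tray_empty_rim between -0.03 and 0.06 m and y of shovel_lip in the frame of tray_empty_rim between -0.04 and 0.04 m and z of shovel_lip in the frame of tray_empty_rim between -0.03 and 0.035 m and x of sherd_a in the frame of tray_empty between -0.072 and 0.072 m and y of sherd_a in the frame of tray_empty between -0.062 and 0.062 m and z of sherd_a in the frame of tray_empty between -0.002 and 0.032 m and x of sherd_e in the frame of tray_empty between -0.072 and 0.072 m and y of sherd_e in the frame of tray_empty between -0.062 and 0.062 m and z of sherd_e in the frame of tray_empty between -0.002 and 0.032 m and x of sherd_f in the frame of tray_empty between -0.072 and 0.072 m and y of sherd_f in the frame of tray_empty between -0.062 and 0.062 m and z of sherd_f in the frame of tray_empty between -0.002 and 0.032 m), for 0.05 s.
At the end, for the whole second after the job is handed in: All three sherds lie at rest inside the tray that was empty (origins inside its walls, less than 32 mm above its underside), that tray stands flat; the shovel lies at rest flat on the bench, right way up (origin less than 6 mm above the bench, tilt less than 0.08 rad) (x of sherd_a in the frame of tray_empty between -0.072 and 0.072 m and y of sherd_a in the frame of tray_empty between -0.062 and 0.062 m and z of sherd_a in the frame of tray_empty between -0.002 and 0.032 m and linear speed of each of sherd_a, sherd_e, sherd_f, shovel, tray_empty below 0.02 m/s and x of sherd_e in the frame of tray_empty between -0.072 and 0.072 m and y of sherd_e in the frame of tray_empty between -0.062 and 0.062 m and z of sherd_e in the frame of tray_empty between -0.002 and 0.032 m and x of sherd_f in the frame of tray_empty between -0.072 and 0.072 m and y of sherd_f in the frame of tray_empty between -0.062 and 0.062 m and z of sherd_f in the frame of tray_empty between -0.002 and 0.032 m and height (world z) of shovel below 0.006 m and angle between shovel's own z axis and vertical below 0.08 rad and angle between tray_empty's own z axis and vertical below 0.05 rad); the robot touches nothing.
It fails at once if the empty tray is shoved more than 30 mm from where it stood (distance of tray_empty from where it was at the start of the episode above 0.03 m).
It fails at once if the other tray is moved more than 15 mm (distance of tray_used from where it was at the start of the episode above 0.015 m).
It fails at once if a sherd falls on the bench ((height (world z) of sherd_a below 0.0015 m and distance of sherd_a from where it was at the start of the episode above 0.03 m) or (height (world z) of sherd_e below 0.0015 m and distance of sherd_e from where it was at the start of the episode above 0.03 m) or (height (world z) of sherd_f below 0.0015 m and distance of sherd_f from where it was at the start of the episode above 0.03 m)).
It fails at once if the brush or the tweezers is moved more than 30 mm (distance of any of fine_brush, tweezers from where it was at the start of the episode above 0.03 m).
It also fails if it takes over 56 s, if anything falls off the work surface, if the arm or the gripper's body presses on something with over 40 N, if the wrist force passes 120 N, or if a joint passes its speed limit or range.

## Working session

There is one attempt and no reset: what is moved stays moved. The work goes in short steps, each a Python script; the robot and the scene stay as the last script left them, time stands still between calls to the robot, and variables do not carry over. Pictures are saved under pics/ and viewed, at most 10 in all, crops included, and the job is handed in when it is done.

```bash
mkdir -p pics && python3 - <<'E'
from rig import get_image,camera_model,status
import cv2,numpy as np
np.set_printoptions(precision=4,suppress=True)
for n in("scene","side","wrist"):
    cv2.imwrite(f"pics/{n}0.png",get_image(n)); print(n,camera_model(n))
print(status.read_ee_pos(),status.read_ee_rot(),status.read_t())
E
```

```text
scene {'fovy': 57.53094885874878, 'cx': 319.66653660939926, 'cy': 195.2430995997336, 'T': array([[ 0.8904, -0.2263,  0.3949, -0.059 ],
       [-0.455 , -0.4251,  0.7825, -0.9205],
       [-0.0092, -0.8764, -0.4815,  0.6306],
       [ 0.    ,  0.    ,  0.    ,  1.    ]])}
side {'fovy': 55.81051443759306, 'cx': 319.927018000812, 'cy': 200.92389324193152, 'T': array([[ 0.9499, -0.1833,  0.2531,  0.1906],
       [-0.312 , -0.6015,  0.7355, -0.6741],
       [ 0.0175, -0.7776, -0.6285,  0.6596],
       [ 0.    ,  0.    ,  0.    ,  1.    ]])}
wrist {'fovy': 63.28772745624632, 'cx': 319.23432375259625, 'cy': 202.48309970908198, 'tool_from_camera': array([[ 0.0015, -0.9617, -0.2743,  0.0756],
       [ 1.    ,  0.0018, -0.0008,  0.0014],
       [ 0.0012, -0.2742,  0.9617, -0.17  ],
       [ 0.    ,  0.    ,  0.    ,  1.    ]])}
[0.6495 0.     0.2137] [[-0.      1.     -0.0016]
 [ 1.      0.      0.0001]
 [ 0.0001 -0.0016 -1.    ]] 0.15
```

View pics/scene0.png

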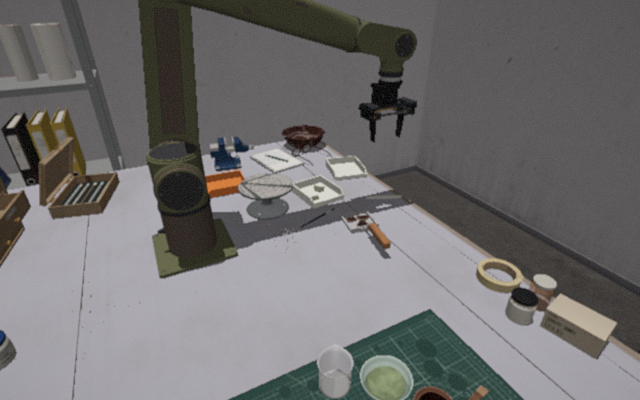

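View pics/side0.png

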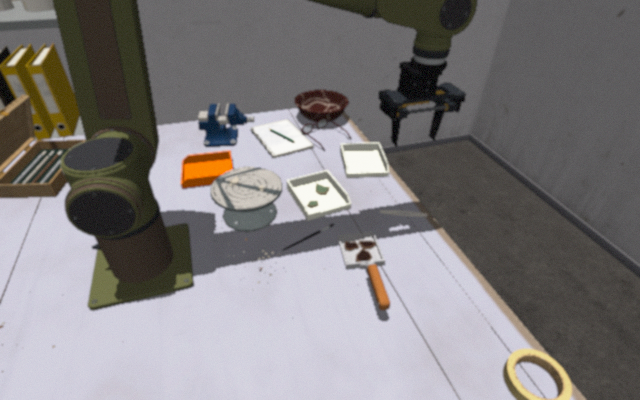

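The side view has trays at (318,195), white and holding two sherds (used), at (364,159), white and empty (the target), and at (207,170), orange (the look-alike). The shovel's blade is at (361,252) with its handle running to (383,305). The brush is at (308,237) and the tweezers lie near (405,213). I'll triangulate roughly first, then move the wrist camera over.

```bash
cat > h.py <<'E'
import numpy as np,cv2
from rig import ctrl,effector,kinematics,get_image,camera_model,order,status
np.set_printoptions(precision=4,suppress=True)
def wT():
    T=np.eye(4);T[:3,:3]=status.read_ee_rot();T[:3,3]=status.read_ee_pos()
    return T@np.array(camera_model("wrist")["tool_from_camera"])
def ray(n,uv,T=None):
    c=camera_model(n);T=np.array(c["T"]) if T is None else T
    f=200/np.tan(np.radians(c["fovy"])/2)
    d=T[:3,:3]@np.array([(uv[0]-c["cx"])/f,(uv[1]-c["cy"])/f,1.]);return T[:3,3],d/np.linalg.norm(d)
def onz(n,uv,z=0,T=None):
    o,d=ray(n,uv,T);return o+d*(z-o[2])/d[2]
def tri(rs):
    A=sum(np.eye(3)-np.outer(d,d) for o,d in rs);b=sum((np.eye(3)-np.outer(d,d))@o for o,d in rs)
    p=np.linalg.solve(A,b);return p,[np.linalg.norm(np.cross(p-o,d)) for o,d in rs]
def snap(name):
    T=wT();im=get_image("wrist");cv2.imwrite(f"pics/{name}.png",im);np.save(f"pics/{name}.npy",T);return im
E
python3 - <<'E'
from h import *
for k,uv in dict(blade=(361,252),hEnd=(384,303),hFront=(373,267),empty=(364,159),e_bl=(346,175),e_br=(388,176),e_tl=(340,145),e_tr=(380,143),used=(318,195),tweez=(405,213)).items(): print(k,onz("side",uv,.0))
E
```

```text
blade [ 0.4895 -0.1151  0.    ]
hEnd [ 0.4785 -0.2638 -0.    ]
hFront [ 0.4974 -0.1666  0.    ]
empty [0.6599 0.261  0.    ]
e_bl [0.5713 0.1938 0.    ]
e_br [0.6921 0.1519 0.    ]
e_tl [0.6163 0.3658 0.    ]
e_tr [0.7536 0.3392 0.    ]
used [0.4593 0.1246 0.    ]
tweez [ 0.659  -0.0181  0.    ]
```

View pics/wrist0.png

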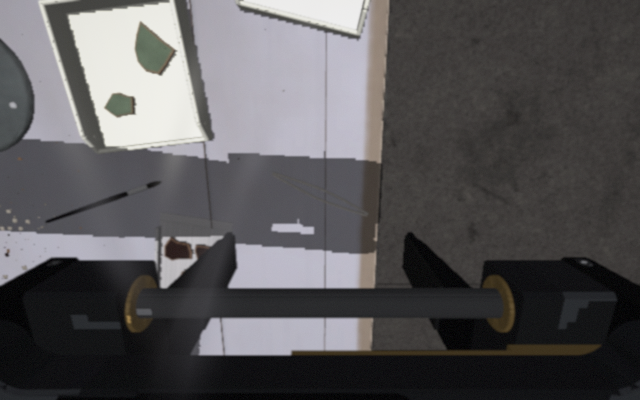

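The wrist view shows the used tray at upper left with two green sherds, the empty tray cut off at the top (300,10), the brush at (100,200), thin tweezers at (320,190), and the shovel mostly hidden. I'll take stereo pairs from the wrist over the tray and then over the shovel.

```bash
python3 - <<'E'
from h import *
R=np.array([[0,1,0],[1,0,0],[0,0,-1.]])
ims=[]
for n,p in dict(e1=(.60,.10,.25),e2=(.68,.10,.25),s2=(.54,-.27,.25),s1=(.45,-.27,.25)).items():
    ctrl.move_ptp(p,R); ims.append(snap(n))
print(status.read_t())
cv2.imwrite("pics/e12.png",np.vstack([ims[0][:300],ims[1][:300]]))
cv2.imwrite("pics/s12.png",np.vstack([ims[3][:300],ims[2][:300]]))
E
```

```text
3.225
```

View pics/e12.png

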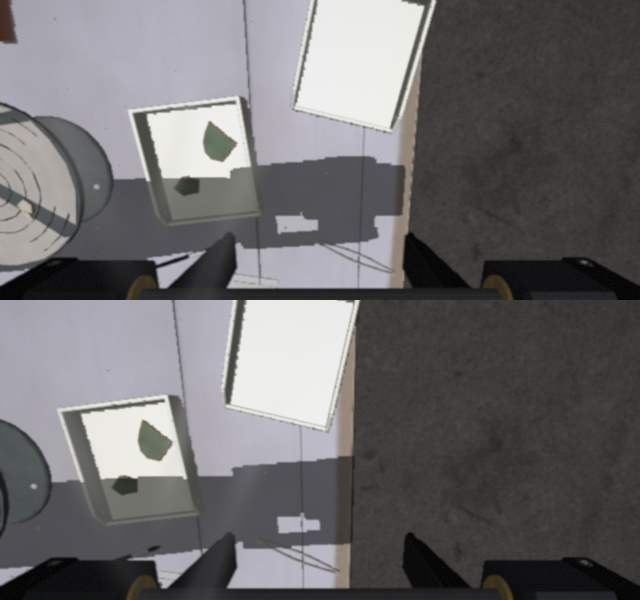

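View pics/s12.png

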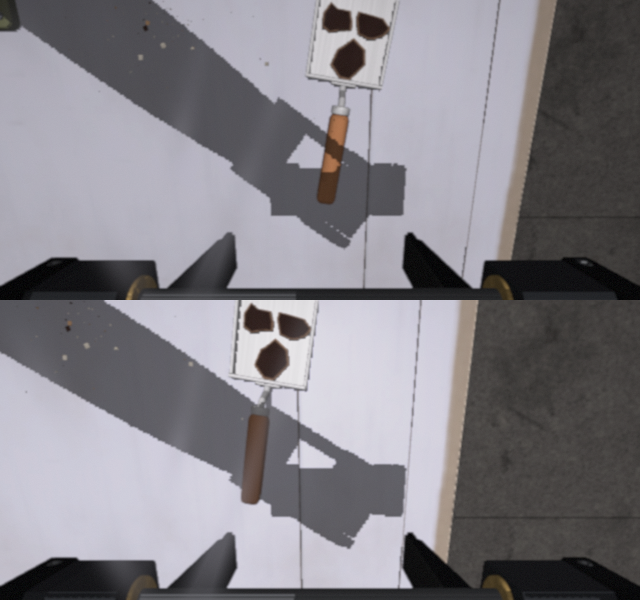

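The e1/e2 pair shows the empty tray's near edge at (293,108)-(392,131) and (224,105)-(328,131). In s1/s2 the shovel handle runs from (340,112) to (326,203), and from (258,115) to (251,203). Now one close crop checks the chosen tray and which wall is low.

```bash
python3 - <<'E'
from h import *
I=lambda n:cv2.imread(f"pics/{n}.png")
r=lambda a,w,h:cv2.resize(a,(w,h),interpolation=cv2.INTER_CUBIC)
a=r(I("e1")[0:150,270:470],400,300); b=r(I("e2")[0:150,200:400],400,300)
c=r(I("side0")[130:190,325:405],400,300); d=r(I("s1")[0:225,240:440],267,300)
d=np.hstack([d,np.zeros((300,133,3),np.uint8)])
cv2.imwrite("pics/crop.png",np.vstack([np.hstack([a,b]),np.hstack([c,d])]))
T={n:np.load(f"pics/{n}.npy") for n in("e1","e2","s1","s2")}
def st(k,u,a,b,v): 
    p,e=tri([ray("wrist",u,T[a]),ray("wrist",v,T[b])]);print(k,p,np.array(e));return p
L=st("frontL",(293,108),"e1","e2",(224,105));Rr=st("frontR",(392,131),"e1","e2",(328,131));print(np.linalg.norm(L-Rr))
st("hfront",(340,112),"s1","s2",(258,115));st("hend",(326,203),"s1","s2",(251,203))
st("bladeBL",(307,77),"s1","s2",(231,76));st("bladeBR",(380,89),"s1","s2",(306,89))
E
```

```text
frontL [0.57   0.1788 0.0243] [0.0008 0.0008]
frontR [0.6916 0.1499 0.0063] [0.001 0.001]
0.1262739520934594
hfront [ 0.474  -0.1976  0.0508] [0.0015 0.0015]
hend [ 0.4595 -0.3016  0.0449] [0.0001 0.0001]
bladeBL [ 0.4366 -0.1558  0.009 ] [0.0007 0.0007]
bladeBR [ 0.5251 -0.1692  0.0023] [0.0001 0.0001]
```

View pics/crop.png

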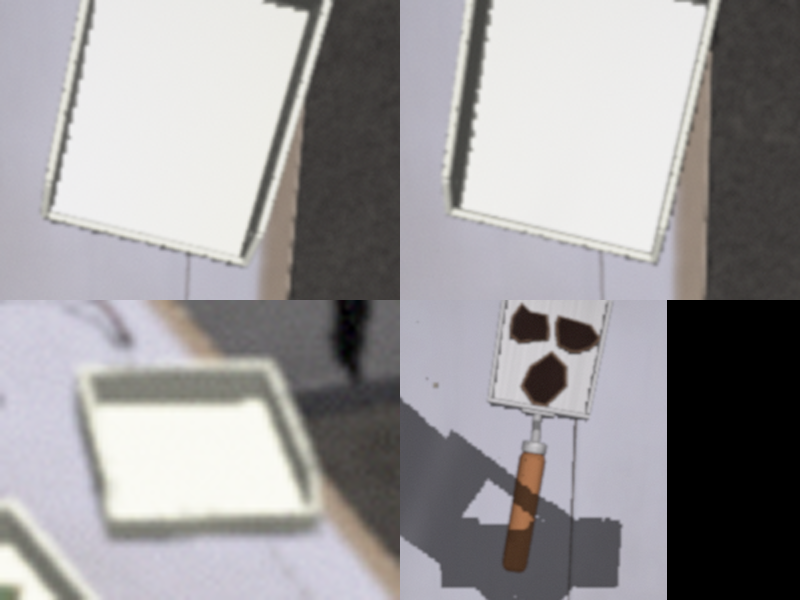

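The crop confirms the chosen tray is empty and white. Its low front wall faces -y: the side walls slope down to it at crop-a (45,215) and (245,262). The shovel's open edge points to +y. I'll fit both poses by reprojection and check reachability.

```bash
cat > fit.py <<'E'
from h import *
from scipy.optimize import least_squares
def proj(n,P,T):
    c=camera_model(n);f=200/np.tan(np.radians(c["fovy"])/2);q=T[:3,:3].T@(P-T[:3,3])
    return np.array([c["cx"]+f*q[0]/q[2],c["cy"]+f*q[1]/q[2]])
def body(p,l): 
    c,s=np.cos(p[2]),np.sin(p[2]);l=np.array(l)/1e3
    return np.array([p[0]+c*l[0]-s*l[1],p[1]+s*l[0]+c*l[1],l[2]])
def fit(obs,p0):
    def res(p): return np.concatenate([proj("side" if n=="side" else "wrist",body(p,l),np.array(camera_model("side")["T"]) if n=="side" else np.load(f"pics/{n}.npy"))-uv for n,l,uv in obs])
    r=least_squares(res,p0,loss="soft_l1");return r.x,res(r.x).reshape(-1,2)
E
python3 - <<'E'
from fit import *
tr=[("e1",(-75,65,18),(292.5,108)),("e1",(-75,-65,18),(393,132)),("e2",(-75,65,18),(225,106.5)),("e2",(-75,-65,18),(327.5,131)),
 ("side",(75,65,34),(340.6,143.6)),("side",(75,-65,34),(380,142)),("side",(-75,-65,0),(388.6,175)),("side",(-75,65,0),(346.6,176))]
sh=[("s1",(-191,0,46),(325.5,202.5)),("s2",(-191,0,46),(251,203)),("s1",(-86,0,50),(339.5,115)),("s2",(-86,0,50),(258,115)),
 ("s1",(-50,45,14),(307.5,76.5)),("s1",(-50,-45,14),(381,88)),("s2",(-50,45,14),(231,76)),("s2",(-50,-45,14),(306,89))]
t,rt=fit(tr,[.65,.24,1.33]);s,rs=fit(sh,[.48,-.11,1.43])
print("tray",t,np.degrees(t[2]));print(rt);print("shovel",s,np.degrees(s[2]));print(rs)
np.save("tray.npy",t);np.save("shovel.npy",s)
open("plan.py","w").write('''
from fit import *
tray=np.load("tray.npy");D=np.diag([1.,-1,-1])
def Rz(a):c,s=np.cos(a),np.sin(a);return np.array([[c,-s,0],[s,c,0],[0,0,1]])
def Ry(a):c,s=np.cos(a),np.sin(a);return np.array([[c,0,s],[0,1,0],[-s,0,c]])
def tcp(o,yaw,pitch,G=np.array([-.118,0,.023])):
    """TCP pose for shovel origin o, pitch nose down (rad)"""
    R=Rz(yaw)@Ry(pitch);return np.array(o)+R@G,R@D
def lip(dx,dz,pitch):
    """TCP pose with the lip dx inside / dz above the rim"""
    y=tray[2];r=body(tray,(-72.5,0,18))+Rz(y)@[dx,0,dz]
    return tcp(r-Rz(y)@Ry(pitch)@[.0615,0,0],y,pitch)
''')
from plan import *
for a in(0,20,40,50,60):
    p,R=lip(.006,0,np.radians(a));print(a,p,kinematics.solve_ik(p,R))
p,R=tcp([s[0],s[1],0],s[2],0);print(p,kinematics.solve_ik(p,R))
E
```

```text
tray [0.6472 0.2371 1.3473] 77.19418687659264
[[-1.4335 -0.2546]
 [ 2.9506  0.7749]
 [-1.8083 -0.3659]
 [ 2.6606  0.0081]
 [-0.1913 -0.753 ]
 [-0.4341 -0.4378]
 [ 0.3129  1.319 ]
 [-0.0138  2.044 ]]
shovel [ 0.4884 -0.1133  1.4166] 81.16584650343381
[[ 0.0869  1.0453]
 [-0.5926  0.7609]
 [ 1.4966 -0.9395]
 [ 1.0867 -0.7235]
 [-0.9689 -0.4737]
 [ 0.7752  0.6661]
 [-1.3863  0.2251]
 [-0.3839 -0.0873]]
0 [ 0.5927 -0.0028  0.041 ] [ -5.4565   9.6357 109.5568  -0.      60.8075   7.3493]
20 [0.5968 0.0155 0.101 ] [  5.4496  10.9627 103.4272 -19.8428  73.1143  25.3262]
40 [0.6053 0.0526 0.151 ] [ 15.5562  17.8698  95.1696 -34.453   88.9224  35.9121]
50 [0.6108 0.0769 0.1703] [ 19.8333  22.8135  90.5566 -40.5503  97.1399  38.827 ]
60 [0.617  0.1042 0.185 ] [ 23.4851  28.4241  85.779  -46.3369 105.221   40.3682]
[ 0.4702 -0.2299  0.023 ] [-31.9326   2.8526 119.0349  -0.      58.1125 -23.0985]
```

The fits agree to 1-3 px, with grip and rim heights consistent, and all poses are reachable. Next: grasp and lift.

```bash
python3 - <<'E'
from plan import *
s=np.load("shovel.npy")
p,R=tcp([s[0],s[1],0],s[2],0)
ctrl.move_ptp(p+[0,0,.08],R);ctrl.movel(p,R,speed=.1)
print(status.read_ee_pos()-p,status.read_wrist_force())
effector.gripper_to(0.0,40);print("op",status.read_opening(),status.read_grip_force(),status.read_wrist_force())
ctrl.movel(p+[0,0,.03],R,speed=.05);ctrl.dwell(.3)
print(status.read_opening(),status.read_grip_force(),status.read_wrist_force(),status.read_ft_torque())
ctrl.movel(p+[0,0,.10],R,speed=.1)
a=snap("l1");print(status.read_t(),status.read_ee_pos())
b=get_image("side")[170:330,270:470]
cv2.imwrite("pics/l1c.png",np.vstack([a[:350],cv2.resize(b,(312,250))[:, :].copy() if 0 else np.hstack([cv2.resize(b,(312,250)),np.zeros((250,328,3),np.uint8)])]))
E
```

```text
[ 0.0006 -0.0004  0.0008] [ 0.1147 -0.1276 -0.0468]
op 0.22638638335023548 39.92579519748688 [-0.712   0.3646  0.3423]
0.22667855182282373 39.92548227310181 [ 0.5003  0.4923 -3.1953] [-0.3447  0.0565  0.0175]
7.925 [ 0.4696 -0.2295  0.1219]
```

View pics/l1c.png

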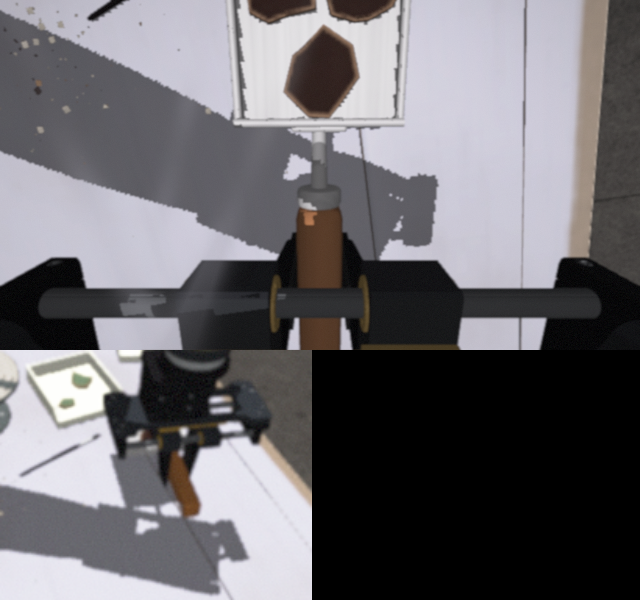

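The shovel is held and carries all the sherds: opening 21.5 mm, 3.5 N of load, and sherd_f visible at (322,72) with a and e at the top edge. The back wall's corners are at (234,125) and (404,125), with the handle centred at u=319. Next I'll estimate the grip offset and droop from these, then check the transit path.

```bash
python3 - <<'E'
from plan import *
T=np.load("pics/l1.npy");s=np.load("shovel.npy");tp=status.read_ee_pos();tR=status.read_ee_rot()
obs=[((-50,45,15),(234,125)),((-50,-45,15),(404.5,125)),((-86,0,50),(319.5,206))]
def P(q,l): # q: dx,dy,dz,dpitch,dyaw in shovel axes about grip
    G=np.array([-118,0,42.]);w=Rz(q[4])@Ry(q[3])@((np.array(l)-G)/1e3)+q[:3]
    return tp+tR@D@(w+[0,0,.019])
f=lambda q:np.concatenate([np.concatenate([proj("wrist",P(q,l),T)-uv for l,uv in obs]),q/np.array([.003,.003,.002,.06,.05])])
r=least_squares(f,np.zeros(5));print("pred res",f(np.zeros(5))[:6]);print("fit",r.x,f(r.x)[:6])
print("lip expected px",proj("wrist",P(r.x,(61.5,0,0)),T))
for a in(0,8):
  p,R=lip(-.03,.05,np.radians(a));print(p,kinematics.solve_ik(p,R))
E
```

```text
pred res [-1.8681 -0.2429 -4.2735  0.0344 -3.9538  2.3032]
fit [ 0.0009 -0.0018  0.002   0.0245  0.0017] [ 1.0717 -0.4867 -0.9402 -0.4957 -0.2032  0.8222]
lip expected px [ 319.3118 -108.806 ]
[ 0.5847 -0.0379  0.091 ] [ -8.9549   5.3149 108.937   -0.      65.748    3.8509]
[ 0.5858 -0.0331  0.1158] [ -4.5341   5.0424 106.9353  -8.4615  69.3881  11.3497]
```

```bash
python3 - <<'E'
from plan import *
a=np.radians(10)
p,R=lip(-.03,.06,0);ctrl.movel(p,R,speed=.13)
p,R=lip(.008,.025,a);ctrl.movel(p,R,speed=.08);ctrl.dwell(.3)
print(status.read_t(),status.read_ee_pos()-p)
a_=snap("t1");b=get_image("side")
cv2.imwrite("pics/t1c.png",np.vstack([cv2.resize(a_[:300],(512,240)),cv2.resize(b[110:220,300:456],(512,360),interpolation=cv2.INTER_CUBIC)]))
E
```

```text
10.8583 [-0.     -0.0007  0.0001]
```

View pics/t1c.png

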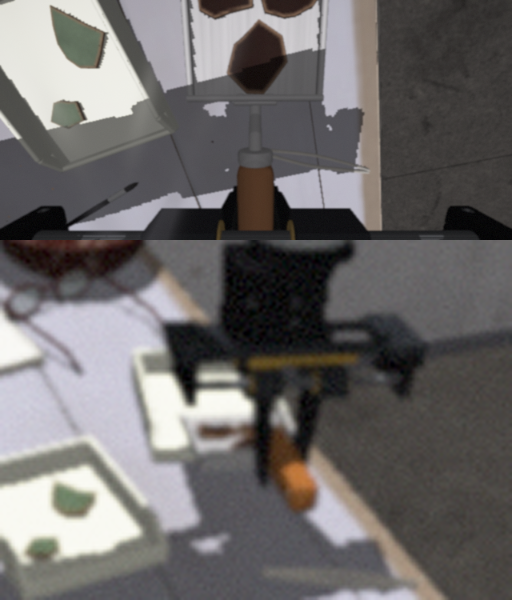

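All three sherds are still on the blade (blade around (258,50), sherd_f at (258,57)), the blade's front is over the tray's low rim, and the used tray is clear. Now I'll lower it onto the rim under force feedback.

```bash
cat >> plan.py <<'E'
def F(n=4):
    f=[]
    for _ in range(n): f.append(status.read_wrist_force());ctrl.dwell(.02)
    return np.mean(f,0)
E
python3 - <<'E'
from plan import *
a=np.radians(10);f0=F();print(f0);np.save("f0.npy",f0)
p,R=lip(.008,.012,a);ctrl.movel(p,R,speed=.05)
for dz in np.arange(.011,-.0125,-.001):
    p,R=lip(.008,dz,a);ctrl.movel(p,R,speed=.03);f=F()-f0
    if f[2]>1.2:break
print(dz,f,status.read_ee_pos()-p,status.read_t());np.save("dz.npy",dz)
ctrl.dwell(.2);print(F()-f0)
E
```

```text
[ 0.3502 -0.2107 -3.2719]
-0.002000000000000012 [-0.8667 -0.1194  2.1724] [ 0.0003 -0.      0.0004] 15.8667
[-0.3307 -0.9511  2.9822]
```

```bash
python3 - <<'E'
from plan import *
f0=np.load("f0.npy");off=-.001;s=.0056;ux=Rz(tray[2])[:,0]
def pose(deg,off):
    a=np.radians(deg);return lip(.0025+s*np.cos(a),off-s*np.sin(a),a)
for deg in range(13,47,3):
    p,R=pose(deg,off);ctrl.movel(p,R,speed=.06);f=F(2)-f0
    for k in range(3):
        if f[2]<1.0: off-=.0007
        elif f[2]>5: off+=.0007
        else: break
        p,R=pose(deg,off);ctrl.movel(p,R,speed=.03);f=F(2)-f0
    print(deg,round(off,4),f,f@ux)
np.save("off.npy",off);print(status.read_t())
a=snap("d1");b=get_image("side");c=get_image("scene")
cv2.imwrite("pics/d1c.png",np.vstack([cv2.resize(a,(480,300)),np.hstack([cv2.resize(b[120:220,320:420],(300,300),interpolation=3),cv2.resize(c[140:220,300:380],(300,300),interpolation=3)])[:,:480]]))
E
```

```text
13 -0.001 [ 0.4623 -0.0779  1.2886] 0.02655223417563119
16 -0.0017 [-0.6481  1.125   2.3192] 0.9533269973415515
19 -0.0017 [0.5364 0.1901 1.2198] 0.3042303382160907
22 -0.0017 [0.147  0.6372 1.5749] 0.653914801872356
25 -0.0017 [-0.557   1.0527  1.0714] 0.9030521482407321
28 -0.0024 [-0.033   0.8868  1.9303] 0.8574273111481526
31 -0.0024 [-0.627   1.1435  1.2967] 0.9760722686366405
34 -0.0024 [0.2655 1.6926 1.393 ] 1.7094040748321473
37 -0.0024 [-0.151   1.8485  1.4776] 1.7690623301155275
40 -0.0024 [-0.6489  1.3659  1.2581] 1.1881299864881552
43 -0.0024 [0.0191 0.7841 1.3176] 0.7687868460829925
46 -0.0031 [-0.4364  1.7639  1.9385] 1.6232578907179818
20.9833
```

View pics/d1c.png

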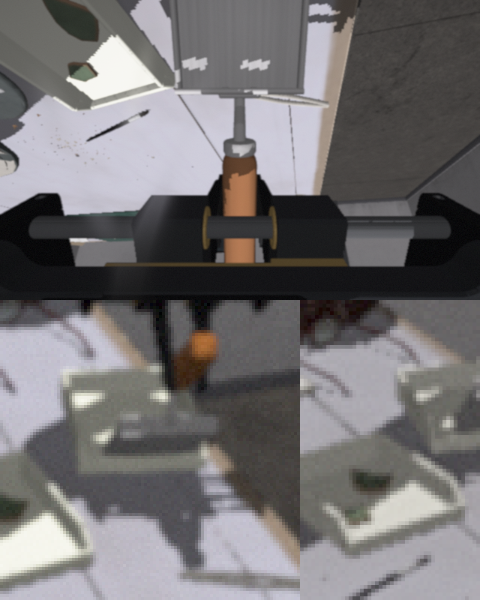

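The visible blade is bare at (240,45) and the sherds have slid toward the tray. The edge is on the rim, and the used tray, brush and tweezers are undisturbed. Next I'll tip steeper, raise the edge a little within the allowed zone, and weigh the shovel to confirm it is empty.

```bash
python3 - <<'E'
from plan import *
f0=np.load("f0.npy")
p,R=lip(.008,-.004,np.radians(55));ctrl.movel(p,R,speed=.06);ctrl.dwell(.3);print(F()-f0)
for x,z in((.010,.006),(.014,.014),(.014,.022)):
    p,R=lip(x,z,np.radians(55));ctrl.movel(p,R,speed=.04);ctrl.dwell(.3);print(z,F(10)-f0)
print(status.read_t())
a=snap("w1");b=get_image("side");c=get_image("scene")
for i,(im,bx) in enumerate(((a,(0,200,200,430)),(b,(140,185,335,395)))): pass
cv2.imwrite("pics/w1c.png",np.hstack([cv2.resize(b[135:190,330:400],(420,330),interpolation=3),cv2.resize(c[145:190,315:375],(380,330),interpolation=3)]))
# dark pixels within tray in side image
E
```

```text
[-0.4202  0.0461  0.8514]
0.006 [-0.5653  0.297   1.0619]
0.014 [-0.526   0.2972  0.5233]
0.022 [-0.528   0.1231  0.9376]
24.7083
```

```bash
python3 - <<'E'
from h import *
a=cv2.imread("pics/w1.png");b=cv2.imread("pics/w1c.png")
cv2.imwrite("pics/w1d.png",np.vstack([b,np.pad(cv2.resize(a,(416,260)),((0,0),(0,384),(0,0)))]))
E
```

```text
(no output)
```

View pics/w1d.png

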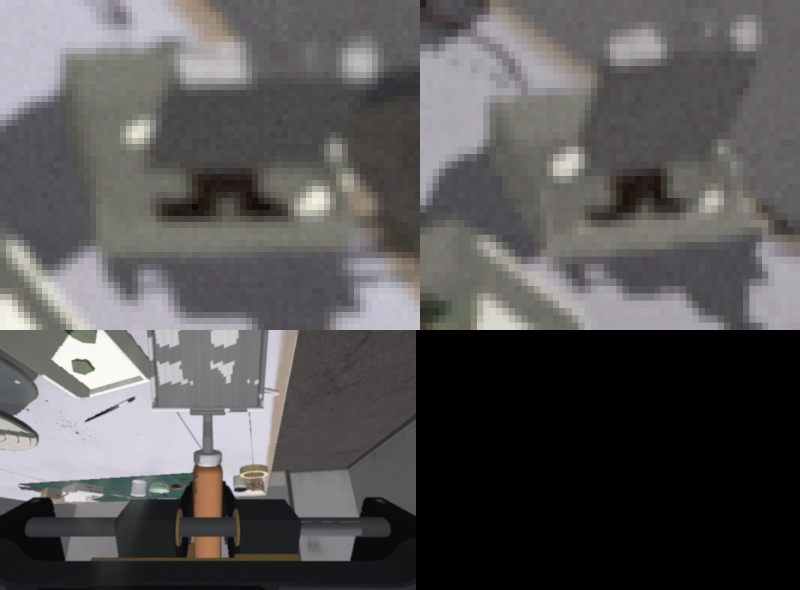

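All three sherds lie inside the tray, in the side crop at (225,195) with none on the rim, and the shovel weighs in as empty (+0.9 N). I'll retreat and lay the shovel back at its original place.

```bash
python3 - <<'E'
from plan import *
s=np.load("shovel.npy")
p,R=lip(.010,.08,np.radians(50));ctrl.movel(p,R,speed=.12)
p,R=lip(-.05,.08,0);ctrl.movel(p,R,speed=.12)
g=lambda z:tcp([s[0],s[1],z],s[2],0)
p,R=g(.06);ctrl.movel(p,R,speed=.13)
p,R=g(.008);ctrl.movel(p,R,speed=.1);ctrl.dwell(.2);f0=F(8)
for z in np.arange(.007,-.0045,-.001):
    p,R=g(z);ctrl.movel(p,R,speed=.03);f=F(3)-f0
    if f[2]>1.2:break
print(z,f,status.read_t())
effector.gripper_to(1.0);ctrl.dwell(.2);print(status.read_opening(),F()-f0)
p,R=g(z+.1);ctrl.movel(p,R,speed=.1);print(status.read_t())
R0=np.array([[0,1,0],[1,0,0],[0,0,-1.]])
ctrl.move_ptp((.45,-.27,.25),R0);snap("z1");ctrl.move_ptp((.62,.14,.25),R0);snap("z2");print(status.read_t())
# compare numerically: shovel against s1
a,b=cv2.imread("pics/s1.png"),cv2.imread("pics/z1.png")
def handle(im):
    h=cv2.cvtColor(im[90:215,290:370],cv2.COLOR_BGR2HSV);m=((h[...,1]>90)&(h[...,0]<20)).astype(np.uint8)
    x,y=np.nonzero(m)[::-1];return len(x),x.mean()+290,y.mean()+90,y.max()+90
print(handle(a),handle(b))
# sherds in tray: brown/dark blobs in z2 projected on z~10mm, in tray frame
im=cv2.imread("pics/z2.png");T=np.load("pics/z2.npy");h=cv2.cvtColor(im,cv2.COLOR_BGR2HSV)
m=((h[...,2]<75)&(im[...,2].astype(int)-im[...,0]>5)).astype(np.uint8);m[250:]=0
n,l,st,c=cv2.connectedComponentsWithStats(m)
for i in range(1,n):
    if st[i,4]>60:
        w=onz("wrist",c[i],.012,T)[:2]-tray[:2];print(st[i],c[i],Rz(-tray[2])[:2,:2]@w)
E
```

```text
-0.001 [-1.0479  0.2595  2.2771] 32.65
0.9957764313039338 [-0.7936  0.4267  1.5658]
35.3333
37.6667
(1516, np.float64(332.02770448548813), np.float64(158.40765171503958), np.int64(203)) (1526, np.float64(334.9816513761468), np.float64(157.92857142857144), np.int64(202))
[438   0  17  20  96] [446.8333   9.6667] [ 0.1088 -0.0944]
[456   0  12  19  75] [462.4533   9.0267] [ 0.1132 -0.1112]
[  0  44   6  34 124] [ 1.7258 64.4597] [-0.0604  0.3932]
[306 119  15  21 157] [311.0191 127.1783] [-0.0499  0.0259]
[315 119  30  30 640] [329.9406 133.2875] [-0.0519  0.0016]
[342 124  17  29 272] [350.6581 140.1949] [-0.0544 -0.0253]
[381 164  18  55 738] [388.939  189.9553] [-0.1048 -0.0893]
```

The shovel's handle sits within 3 px of where it first lay, with the same apparent size, so it is flat. The three sherd blobs are inside the tray at x ≈ -0.05, y ≈ +0.026, +0.002 and -0.025.

```bash
python3 -c "
from rig import order,ctrl
ctrl.dwell(.3);print(order.finish_job())"
```

```text
the job is handed in; nothing more can be done
None
```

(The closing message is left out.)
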